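# Seat a parts case on the case below and latch it

## Task

The small parts case was put down askew on the lid of the big case. Without lifting it off, slide it over the lid until all four of its feet drop into the four recesses and it sits flat, then push the sliding latch fully across so that its tongue covers the small case's lug. Leave the tools lying around alone and let go of everything at the end.

Things in the scene. Friction and masses are not known exactly. Their poses are not given: they have to be found in the camera images.
- big_case: Big parts case, grey body, flat black lid, 180 x 260 x 60 mm (x, y, z), standing fixed (heavy) on the bench. Origin at the centre of its underside, z up; lid top at z = 60 mm. A sliding latch lies on the lid at the -y end, on the line x = 0, between two guides 17 mm high that end 15 mm short of the small case's -y wall once that is seated.
- dock (a point): Centre of the lid's four square recesses (22 mm wide, 7 mm deep, centred 38 mm either way in x and 48 mm either way in y from here), at the height of the lid's top; axes as the big case. The small case belongs with its origin 6 mm below this point, its x and y along the big case's.
- small_case: Small black case, grey lid and lug, 100 x 120 mm (x, y), upright walls, 0.5 kg. Origin at the centre of the plane of its foot bottoms, z up; underside at z = 6, top at 58 mm. It starts on its feet on the lid, 35 to 65 mm toward +y and up to 15 mm in x off its place, turned up to 0.3 rad. A few newtons slide it; it drops 6 mm when all feet find the recesses.
- foot (a point): Bottom of one of the small case's four round feet, the one at x = -38, y = -48 mm; the others at x = +-38, y = +-48 mm. Each is 17 mm in diameter, 6 mm high, tapered at the bottom: 2.5 mm of play each way in a recess.
- lug (a point): End of the small case's lug, which sticks out 14 mm from the middle of its -y wall; 34 mm wide, 9 to 14 mm above the foot bottoms.
- latch (a joint): Sliding latch on the big case's lid, in m: near 0 drawn back (start), 0.016 fully across (stop). Moves toward the big case's +y, friction about 1.5 N. Its steel tongue (26 mm wide, 10 to 14 mm above the lid) passes over the lug of the seated small case; the lug of an unseated case blocks it. At 0 the tongue's tip is 19 mm from the seated case's -y wall.
- latch_tab (a point): Middle of the face of the latch's upright metal tab on the side away from the small case: push here toward the big case's +y. The tab is 30 mm wide (x), 8 mm thick, 1 to 29 mm above the lid; this point is 15 mm above the lid. Behind it the lid is bare and ends at once.
- pliers: Combination pliers with red sleeves, 173 mm long, lying on the bench to the left; leave alone.
- tape_roll: Grey roll of tape, 105 mm across, 48 mm high, lying on the bench at the far right; leave alone.
- wrench: Combination wrench, 232 mm long, lying on the bench to the right; leave alone.
Mind the look-alikes: they are no part of the job. Leave any blue or green look-alike of the small_case alone.

How it is judged:
On the way, in this order (a step that is already met when the one before it is completed fails the run):
1. the small case sits flat with all four feet in the recesses (z of small_case in the frame of dock between -0.009 and -0.004 m and horizontal distance between small_case and dock below 0.006 m and angle between the x axis of small_case and the x axis of big_case, either way round below 0.08 rad and angle between small_case's own z axis and vertical below 0.035 rad), for 0.2 s.
2. the latch is fully across (value of joint latch above 0.013 m), for 0.2 s.
At the end, for the whole second after the job is handed in: The small case rests with its four feet in the recesses (origin 4 to 9 mm below the lid's top, within 6 mm of the dock's centre, turned less than 0.08 rad from the big case, tilted less than 0.035 rad), still, and the latch is pushed across to more than 13 of its 16 mm (all of step 1 and value of joint latch above 0.013 m and linear speed of small_case below 0.01 m/s); the robot touches nothing.
It fails at once if the small case is lifted more than 25 mm off the lid (z of small_case in the frame of dock above 0.025 m).
It fails at once if the small case is tipped by more than 0.35 rad or falls off the lid (angle between small_case's own z axis and vertical above 0.35 rad or z of small_case in the frame of dock below -0.03 m).
It fails at once if the pliers with red sleeves is moved more than 30 mm (distance of pliers from where it was at the start of the episode above 0.03 m).
It fails at once if the roll of tape is moved more than 30 mm (distance of tape_roll from where it was at the start of the episode above 0.03 m).
It fails at once if the wrench is moved more than 30 mm (distance of wrench from where it was at the start of the episode above 0.03 m).
It also fails if it takes over 51 s, if anything falls off the work surface, if the arm or the gripper's body presses on something with over 40 N, if the wrist force passes 120 N, or if a joint passes its speed limit or range.

## Robot

A 6-joint arm with a two-finger parallel gripper is mounted at the origin on a cart in front of the work surface, level with it; the furniture and walls round the work are solid. World frame = base frame: x ahead of the robot, y to its left, z up, the work surface at z = 0. Lengths are in m, angles in rad, forces in N, time in s.
With the tool pointing down it reaches from about 0.275 to 0.825 m from the base axis. Payload 4.9 kg.
Tool frame: the origin (TCP) lies midway between the tips of the shut fingers; the grasp point (between the pads) lies 19 mm behind it (grip_point_offset is the distance from the TCP to the grasp point, in m); z points along the fingers, y is the line along which they close (so a half turn about z gives the same grasp; the last joint's range is limited). The gripper opens to 85 mm and grips with 20 to 120 N. Pads are 22 mm wide; open, the fingers measure 114 mm over their backs; the gripper's body (76 mm by 85 mm) begins 54 mm behind the grasp point. The pads swing forward as they close: fully open they stand 13 mm farther back than shut.
Start: joints at [-1.393, 0.326, -0.193, 1.052, 0, 1.437], TCP at [0.169, -0.523, 0.231] pointing down, gripper open.
Joint ranges: [-2.65, 2.65], [-0.97, 1.79], [-1.3, 1.35], [-1.93, 2.1], [-1.47, 1.37], [-3.14, 3.14]. Speed limits (rad/s): [2.57, 2.57, 3.14, 3.14, 3.14, 3.14].

## Interface

Orientations are given as a rotation vector (axis times angle).
In Python, from cell import * gives the robot as it stands. Calls block until the motion is done:
- movep(position, orientation): joint-space move of the TCP to a pose.
- move_l(position, velocity=0.15, rot=None, until_force=None): straight line of the TCP; rot=None keeps the orientation; velocity is the mean speed in m/s. With until_force (N) it stops when the force on the tool has changed by that much, and returns True; else False.
- set_joints(angles): joint-space move.
- let_go() and grab(newtons=None): open the fingers fully, or close them until they stop; newtons is the grip in N (None keeps the last).
- sleep(seconds).
- ik(position, orientation): joint angles nearest the present ones, or None.
- get_state(): the state.
- grab_frame(name): name is "side" or "top" or "wrist"; returns a dict with "img" (400x640x3 uint8, red, green, blue), "fx", "fy", "cx", "cy" (pixels), "cam_to_world" (4x4, takes a point from camera to world coordinates); the wrist camera has in their place "T_tool_cam" (4x4, takes a point from camera to tool coordinates, whose origin is the TCP and whose axes are the flange's). Camera axes: x right, y down, z forward; pixel columns grow to the right and rows downward; lengths in m; the calibration is good to about 2 mm. A picture is of the moment at which its call begins: read the wrist's pose just before it. There is no depth.
A pose or a line that the arm cannot do raises MotionError and nothing moves.
- sign_off(): hands the job in; it is judged then, once.
Trained networks look in the newest picture that a camera, given by its name, has taken for a name from the list of things; names that differ only in an ending like _2 or _b are one class to them, and where a whole thing is asked for, a point or a joint stands for the part that bears it (a point fixed in the world has none). Each returns a list of dicts, best first, with "score" (0 to 1); they miss things now and then, are a little off and sometimes report something else, mostly with a low value. They report only what shows in the picture. A call takes as long as a camera call. They do not tell look-alikes from the thing itself.
- spot_in(camera, name): "centre" ([column, row] in pixels, amid what is visible of it).
- silhouettes(camera, name): "mask" (400x640 bool, what is visible of it) and "centre" ([column, row] in pixels, amid what is visible of it).
- tip_of(camera, name): "centre" ([column, row] in pixels: a listed point, or the origin of a listed thing).
The state is a dict: "clock": time; "q": joint angles; "joint_velocities": joint speeds; "tau": joint torques, N m; "position": TCP position; "eef_rot": TCP orientation; "contact_force": force on the tool from outside, world axes, zero at the start; "wrist_torque": the same for the moment, N m; "finger_gap": opening from 0.0 (shut) to 1.0 (fully open); "grasp_force": force on a finger pad.
Only numpy, scipy, OpenCV 4.12 (cv2) and the standard library are available. Lean on these libraries where they do the work, as an engineer would, in place of code of your own. Each camera call takes 0.05 s, during which the arm holds its last target. There are 200 camera calls.

## Working session

There is one attempt and no reset: what is moved stays moved. The work goes in short steps, each a Python script; the robot and the scene stay as the last script left them, time stands still between calls to the robot, and variables do not carry over. Pictures are saved under pics/ and viewed, at most 10 in all, crops included, and the job is handed in when it is done.

```bash
mkdir -p pics; python3 - <<'E'
from cell import *
import cv2,numpy as np
s=get_state();print(s['clock'],s['position'],s['eef_rot'])
for c in('top','side'):
    f=grab_frame(c);cv2.imwrite(f'pics/{c}0.png',f['img'][:,:,::-1])
    print(c,f['fx'],f['cx'],f['cy'],np.round(f['cam_to_world'],3).tolist())
    for n in('big_case','small_case','dock','foot','lug','latch_tab','latch'):
        try:print(n,[(np.round(d['centre'],1).tolist(),round(d['score'],2)) for d in tip_of(c,n)][:4])
        except Exception as e:print(n,e)
E
```

```text
0.0 [ 0.1686257  -0.52289381  0.23050145] [-3.10178365e+00 -4.87511392e-01  8.17097778e-05]
top 456.4979360230425 319.13925133948004 200.98897007582752 [[-0.001, -0.99, 0.138, 0.346], [-1.0, 0.001, 0.0, -0.031], [-0.0, -0.138, -0.99, 1.463], [0.0, 0.0, 0.0, 1.0]]
big_case []
small_case [([244.4, 199.8], 0.95), ([472.9, 182.1], 0.68), ([257.3, 261.0], 0.65), ([328.0, 207.5], 0.58)]
dock [([339.2, 204.7], 0.72)]
foot [([248.8, 214.5], 0.91), ([473.4, 164.2], 0.77), ([239.2, 249.3], 0.67)]
lug [([353.0, 207.0], 0.8), ([261.1, 212.3], 0.61), ([460.1, 157.7], 0.56)]
latch_tab [([374.8, 193.5], 0.66)]
latch it knows: big_case, dock, foot, latch_tab, lug, pliers, small_case, tape_roll, wrench
side 478.7802761061417 317.8732811787461 197.74332884093977 [[-0.962, -0.164, 0.219, 0.238], [-0.274, 0.605, -0.748, 1.046], [-0.01, -0.779, -0.626, 0.982], [0.0, 0.0, 0.0, 1.0]]
big_case [([331.2, 210.3], 0.79)]
small_case [([290.9, 274.7], 0.9), ([366.4, 281.3], 0.71), ([338.2, 136.5], 0.68), ([328.9, 202.0], 0.56)]
dock []
foot [([354.8, 290.7], 0.94), ([322.8, 130.6], 0.67), ([315.6, 276.8], 0.66), ([347.0, 190.3], 0.58)]
lug [([320.8, 133.6], 0.76), ([315.7, 257.6], 0.75), ([336.5, 178.4], 0.71), ([365.7, 298.5], 0.61)]
latch_tab [([329.8, 165.2], 0.62)]
latch it knows: big_case, dock, foot, latch_tab, lug, pliers, small_case, tape_roll, wrench
```

View pics/top0.png

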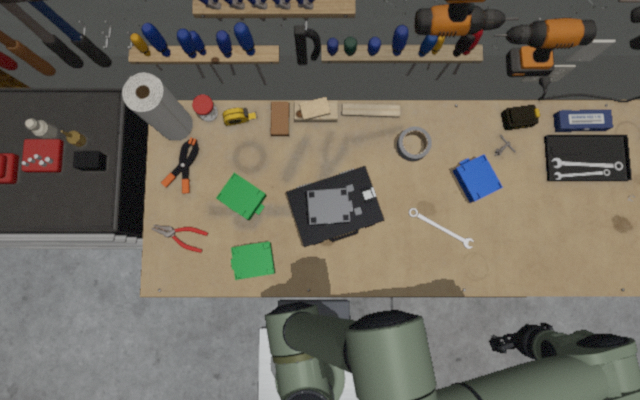

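View pics/side0.png

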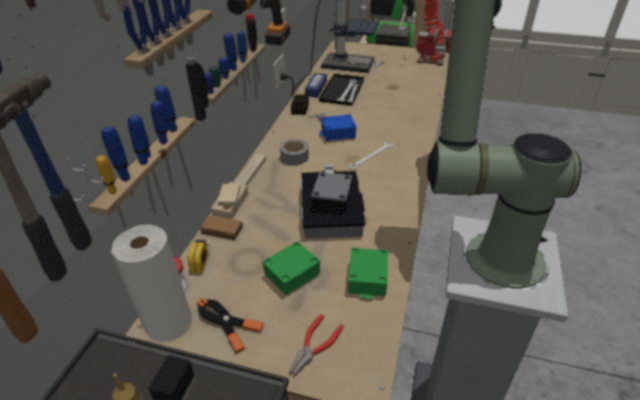

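Top view: the big case is near (335,207) with the latch at (368,195) on its right. The small grey-lidded case at (330,206) is the real one, and the green and blue cases are look-alikes. Next I'll look closer with the wrist camera.

```bash
cat > h.py <<'E'
from cell import *
import cv2,numpy as np
from scipy.spatial.transform import Rotation as R
def down(yaw): # tool x axis at world yaw, z down
    return (R.from_euler('z',yaw)*R.from_euler('x',np.pi)).as_rotvec()
def frame(c):
    s=get_state();f=grab_frame(c)
    if c=='wrist':
        T=np.eye(4);T[:3,:3]=R.from_rotvec(s['eef_rot']).as_matrix();T[:3,3]=s['position'];f['T']=T@f['T_tool_cam']
    else:f['T']=np.array(f['cam_to_world'])
    return f
def ray(f,p,z):
    d=f['T'][:3,:3]@[(p[0]-f['cx'])/f['fx'],(p[1]-f['cy'])/f['fy'],1];o=f['T'][:3,3]
    return o+d*(z-o[2])/d[2]
def proj(f,P):
    c=np.linalg.inv(f['T'])@np.append(P,1);return np.array([f['fx']*c[0]/c[2]+f['cx'],f['fy']*c[1]/c[2]+f['cy']])
E
python3 - <<'E'
from h import *
f=frame('top')
c=[ray(f,p,.06) for p in((287,190),(365,168),(384,212),(305,246))]
m=np.mean(c,0);print(np.round(c,3),m,get_state()['clock'])
for i in range(4):
    d=c[(i+1)%4]-c[i];print(np.linalg.norm(d),np.arctan2(d[1],d[0]))
w=grab_frame('wrist');print(w['fx'],w['T_tool_cam'].round(3).tolist())
for yaw in (0.27,-1.3,1.84,-2.87):
    print(yaw,ik([m[0],m[1],.4],down(yaw)))
E
```

```text
[[ 0.576  0.069  0.06 ]
 [ 0.646 -0.175  0.06 ]
 [ 0.507 -0.232  0.06 ]
 [ 0.402  0.012  0.06 ]] [ 0.53281932 -0.08156125  0.06      ] 0.75
0.25365240057066496 -1.2932497370457372
0.1499885393044972 -2.7544108066570487
0.26542110591729295 1.974947754883203
0.18272725247492175 0.31458704501583434
307.5529748791584 [[-0.001, -0.963, -0.271, 0.068], [1.0, -0.001, 0.0, 0.001], [-0.001, -0.271, 0.963, -0.143], [0.0, 0.0, 0.0, 1.0]]
0.27 [-2.88866338e-01  2.56288153e-01  1.36186914e-01  1.45069509e+00
 -4.44089210e-16  2.58272632e+00]
-1.3 [-0.28886634  0.25628815  0.13618691  1.45069509  0.         -2.13045899]
1.84 [-0.28886634  0.25628815  0.13618691  1.45069509  0.          1.01272632]
-2.87 [-0.28886634  0.25628815  0.13618691  1.45069509  0.         -0.56045899]
```

```bash
python3 - <<'E'
from h import *
y=-2.87
movep([.533+.03*np.cos(y),-.082+.03*np.sin(y),.30],down(y))
f=frame('wrist');cv2.imwrite('pics/w1.png',f['img'][:,:,::-1])
for n,z in dict(big_case=0,small_case=.06,dock=.06,foot=.06,lug=.07,latch_tab=.075).items():
    print(n,[(np.round(d['centre'],1).tolist(),round(d['score'],2),ray(f,d['centre'],z).round(4).tolist()) for d in tip_of('wrist',n)][:4])
print(get_state()['clock'])
E
```

```text
big_case [([92.7, 64.9], 0.32, [0.4599, -0.421, 0.0])]
small_case [([502.5, 246.1], 0.91, [0.5401, 0.1705, 0.06]), ([537.7, 111.3], 0.83, [0.3677, 0.1377, 0.06]), ([4.0, 155.2], 0.73, [0.5919, -0.4778, 0.06]), ([343.8, 186.3], 0.68, [0.5176, -0.0595, 0.06])]
dock []
foot [([509.3, 213.0], 0.86, [0.4944, 0.1594, 0.06]), ([315.0, 151.0], 0.55, [0.4841, -0.1066, 0.06])]
lug [([23.6, 206.0], 0.82, [0.648, -0.4445, 0.07]), ([286.2, 176.1], 0.8, [0.522, -0.1329, 0.07]), ([477.4, 216.5], 0.72, [0.5081, 0.1151, 0.07]), ([92.0, 65.7], 0.23, [0.4575, -0.3725, 0.07])]
latch_tab [([225.3, 196.1], 0.7, [0.5654, -0.1993, 0.075])]
3.1417
```

View pics/w1.png

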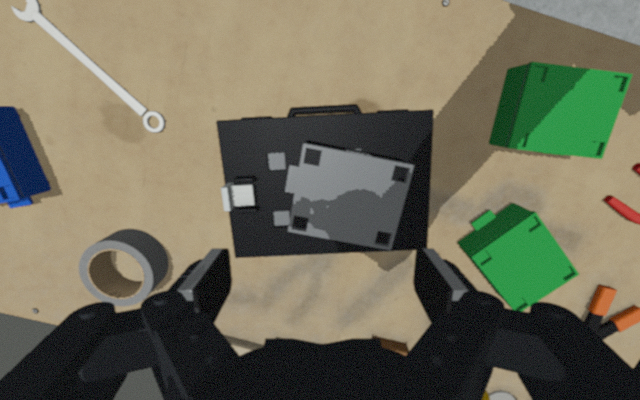

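The wrist view shows lid corners (218,121), (433,110), (427,249), (236,256), the -y recesses at (277,160) and (281,217), and the latch tab at (226,197). The small case's top corners are (303,142), (413,162), (390,249), (288,235). I'll convert these to world coordinates.

```bash
cat >> h.py <<'E'
def rect(f,px,z,lx,ly):
    """fit rectangle: px in order (-x-y... ) corners local (±lx/2,±ly/2): order (-,-),(-,+),(+,+),(+,-)"""
    P=np.array([ray(f,p,z)[:2] for p in px]);L=np.array([(-lx,-ly),(-lx,ly),(lx,ly),(lx,-ly)])/2
    c=P.mean(0);Q=P-c;H=L.T@Q;a=np.arctan2(H[0,1]-H[1,0],H[0,0]+H[1,1])
    M=np.array([[np.cos(a),-np.sin(a)],[np.sin(a),np.cos(a)]])
    return c,a,M,np.round(Q@M*1000,1)
E
python3 - <<'E'
from h import *
f=frame('wrist')
g=cv2.cvtColor(f['img'],cv2.COLOR_RGB2GRAY)
cv2.imwrite('pics/w1z.png',cv2.resize(f['img'][100:265,205:440,::-1],None,fx=3.4,fy=3.4,interpolation=cv2.INTER_CUBIC))
cb,ab,M,r=rect(f,[(218,121),(433,110),(427,249),(236,256)],.06,.18,.26);print(cb,ab,r.tolist())
cs,as_,_,r=rect(f,[(303,142),(413,162),(390,249),(288,235)],.118,.1,.12);print(cs,as_,r.tolist())
for n,p,z in(('r1',(277,160),.055),('r2',(281,217),.055),('tab',(226,197),.089),('lug',(288,180),.0715)):
    print(n,((ray(f,p,z)[:2]-cb)@M*1000).round(1))
print('small rel',(cs-cb)@M*1000,as_-ab)
E
```

```text
[ 0.52541852 -0.07764406] 0.31595205339110977 [[-89.5, -129.4], [-90.3, 128.9], [90.7, 130.1], [89.1, -129.5]]
[ 0.5177729  -0.05786775] 0.09999667314072753 [[-52.4, -58.5], [-51.5, 59.6], [50.6, 58.4], [53.3, -59.5]]
r1 [-38.5 -63.2]
r2 [ 37.6 -64.4]
tab [  -2.  -122.5]
lug [-15.5 -49.2]
small rel [-1.12224309 21.17305997] -0.21595538025038225
```

View pics/w1z.png

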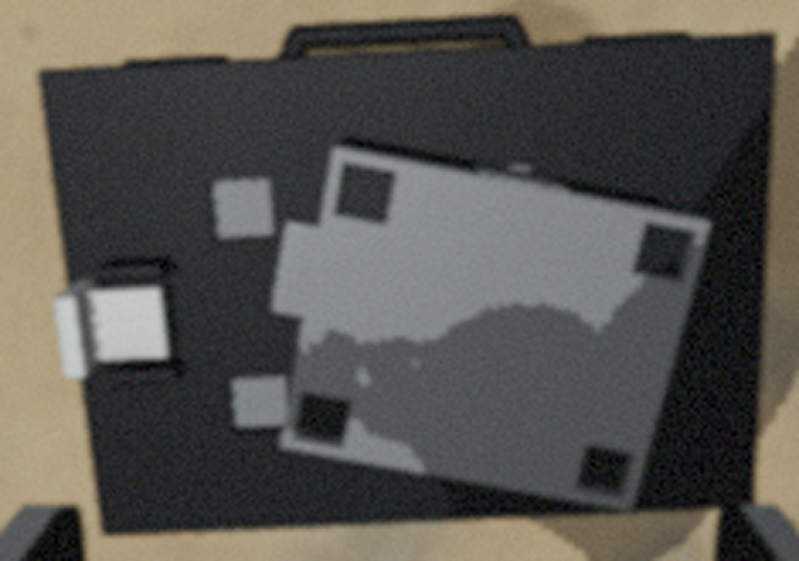

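The fit is consistent: lid 180×260 and case 102×118 mm. In the big case's frame the dock is at y≈-16 mm and the small case is at (-1, +21) mm, turned -0.216 rad. Next I'll square it with both open fingers against its long +x wall.

```bash
cat >> h.py <<'E'
CB=np.array([.52542,-.07764]);AB=.316
MB=np.array([[np.cos(AB),-np.sin(AB)],[np.sin(AB),np.cos(AB)]])
def W(x,y,z): # big-case mm -> world
    return np.append(CB+MB@np.array([x,y])/1000,z)
def loc(p): return ((np.array(p)[:2]-CB)@MB.T.T*1000).round(1)
def look(name,yaw,x,y,z):
    t=AB-np.pi
    movep(W(x-30,y,z),down(t));sleep(.2);f=frame('wrist')
    cv2.imwrite(name,f['img'][:,:,::-1]);return f
E
python3 - <<'E'
from h import *
t=down(AB-np.pi)
movep(W(84,20,.2),t);move_l(W(84,20,.065),.2)
F0=get_state()['contact_force']
for x in range(80,47,-4):
    move_l(W(x,20,.065),.05);print(x,((get_state()['contact_force']-F0)[:2]@MB).round(1))
move_l(W(47,20,.065),.03)
move_l(W(75,20,.065),.2);move_l(W(75,20,.2),.3)
f=look('pics/w2.png',0,0,10,.26)
cv2.imwrite('pics/w2z.png',cv2.resize(f['img'][80:290,180:480,::-1],None,fx=2.6,fy=2.6,interpolation=cv2.INTER_CUBIC))
print(get_state()['clock'],get_state()['finger_gap'])
E
```

```text
80 [-0.9  0.6]
76 [-0.1  0. ]
72 [0.7 0.3]
68 [1.  0.6]
64 [2.6 0.7]
60 [2.9 1.7]
56 [3.9 2.7]
52 [2.7 2.2]
48 [3.6 2.4]
8.8667 1.0015325664684107
```

View pics/w2z.png

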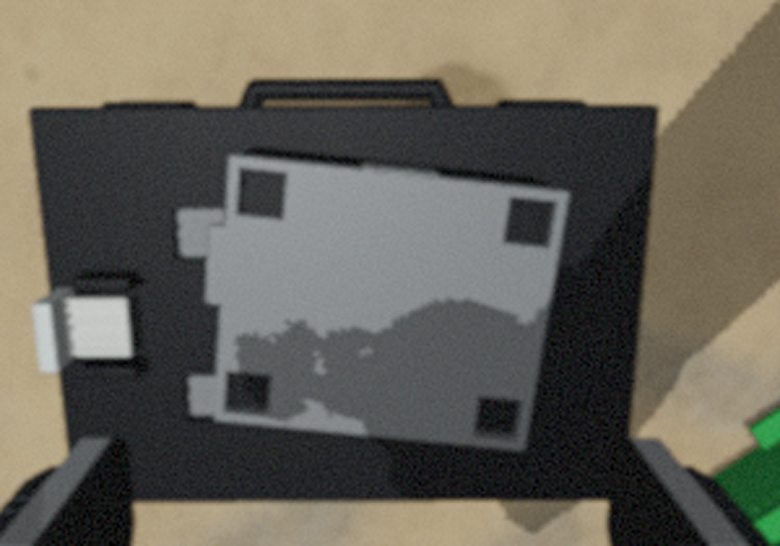

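The crop shows the lid square to the image and the case still turned a little, with top corners (230,155), (569,190), (526,450), (214,420).

```bash
cat >> h.py <<'E'
def meas(f,crop,off,k,z=.118,lx=.1,ly=.12):
    px=[(a/k+off[0],b/k+off[1]) for a,b in crop]
    c,a,_,r=rect(f,px,z,lx,ly);return loc(c),round(a-AB,3),r.tolist()
E
python3 - <<'E'
from h import *
f=frame('wrist');o=(180,80);k=2.6
print(meas(f,[(230,155),(569,190),(526,450),(214,420)],o,k))
print('lid',meas(f,[(31,108),(657,107),(629,498),(71,499)],o,k,.06,.18,.26))
for p in((205,233),(207,396)):print(loc(ray(f,(p[0]/k+o[0],p[1]/k+o[1]),.055)))
E
```

```text
(array([-19.4,  15. ]), np.float64(-0.103), [[-50.3, -59.9], [-50.4, 59.9], [50.4, 60.4], [50.3, -60.4]])
lid (array([-0.2, -0.6]), np.float64(0.003), [[-90.3, -130.0], [-89.8, 129.3], [90.2, 132.8], [89.8, -132.2]])
[-36.8 -62.7]
[ 39.7 -66.1]
```

```bash
python3 - <<'E'
from h import *
t=down(AB-np.pi);Y=12
movep(W(-98,Y,.2),t);move_l(W(-98,Y,.065),.2)
F0=get_state()['contact_force']
for x in (-84,-76,-72,-68,-64,-60.5):
    move_l(W(x,Y,.065),.05);print(x,((get_state()['contact_force']-F0)[:2]@MB).round(1))
move_l(W(-95,Y,.065),.2);move_l(W(-95,Y,.2),.3)
f=look('pics/w3.png',0,0,10,.26)
cv2.imwrite('pics/w3z.png',cv2.resize(f['img'][80:290,180:480,::-1],None,fx=2.6,fy=2.6,interpolation=cv2.INTER_CUBIC))
print(get_state()['clock'])
E
```

```text
-84 [ 0.9 -0.9]
-76 [1.5 0.2]
-72 [ 0.1 -1.1]
-68 [-0.9  0.7]
-64 [-0.5 -0.1]
-60.5 [-0.4 -0.3]
13.55
```

View pics/w3z.png

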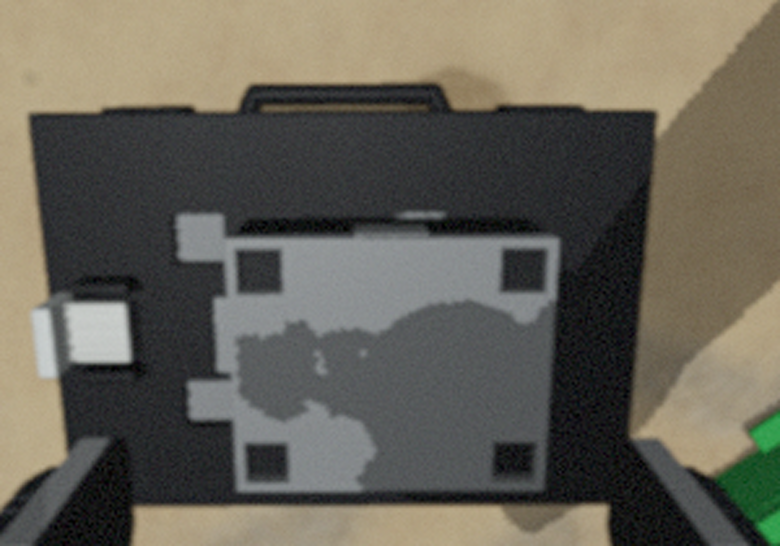

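The case is now square, with top corners (226,238), (559,237), (545,492), (236,492) and lid corners (31,113), (656,112), (629,503), (71,503).

```bash
python3 - <<'E'
from h import *
f=frame('wrist');o=(180,80);k=2.6
print(meas(f,[(226,238),(559,237),(545,492),(236,492)],o,k))
print('lid',meas(f,[(31,113),(656,112),(629,503),(71,503)],o,k,.06,.18,.26))
for p in((200,237),(208,400),(420,214)):print(loc(ray(f,(p[0]/k+o[0],p[1]/k+o[1]),.058)))
print(loc(get_state()['position']))
E
```

```text
(array([ 2.6, 17.7]), np.float64(-0.001), [[-50.5, -59.7], [-50.8, 59.8], [50.7, 60.7], [50.6, -60.8]])
lid (array([ 0.2, -0.5]), np.float64(0.001), [[-90.3, -130.1], [-89.9, 129.1], [90.6, 133.1], [89.7, -132.1]])
[-37.4 -64.1]
[ 38.5 -64.9]
[-47.3  31.4]
[-31.1  10.3]
```

```bash
python3 - <<'E'
from h import *
t=down(AB-np.pi)
movep(W(85,17,.2),t);move_l(W(85,17,.065),.2)
move_l(W(68,17,.065),.1);move_l(W(60.8,17,.065),.03)
move_l(W(75,17,.065),.2);move_l(W(75,17,.18),.3)
t=down(AB+np.pi/2)
movep(W(-.5,104,.2),t);move_l(W(-.5,104,.065),.2)
move_l(W(-.5,84,.065),.1)
F0=get_state()['contact_force']
hit=move_l(W(-.5,54,.065),.025,until_force=14)
s=get_state();print(hit,loc(s['position']),((s['contact_force']-F0)[:2]@MB).round(1),s['clock'])
f=frame('wrist');cv2.imwrite('pics/w4.png',f['img'][:,:,::-1])
E
```

```text
False [-0.5 54.6] [0.1 5.4] 20.4917
```

View pics/w4.png

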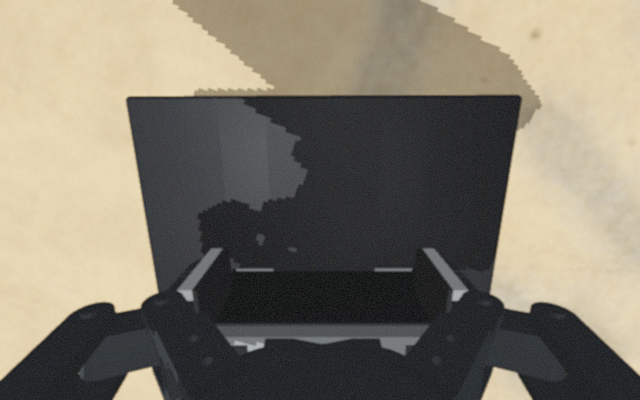

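The fingers have the case's +y wall (row ~325 at the top, ~270 at the base). Slivers of the recesses show at (255,269) and (393,269), so it may not have dropped yet. I'll back off and measure from above.

```bash
python3 - <<'E'
from h import *
move_l(W(-.5,80,.065),.2);move_l(W(-.5,80,.2),.3)
f=look('pics/w5.png',0,0,10,.26)
cv2.imwrite('pics/w5z.png',cv2.resize(f['img'][80:290,180:480,::-1],None,fx=2.6,fy=2.6,interpolation=cv2.INTER_CUBIC))
print(get_state()['clock'])
E
```

```text
23.2
```

View pics/w5z.png

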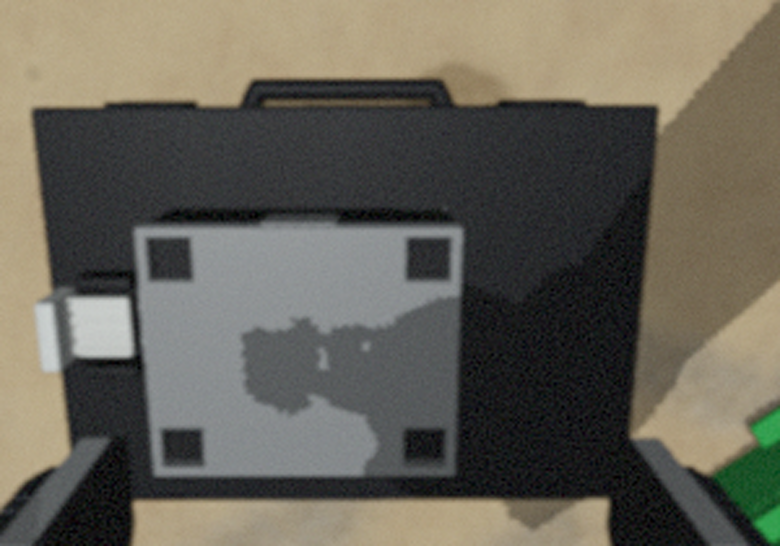

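The case now sits against the latch area with top corners (134,227), (463,227), (457,477), (153,477). I'll compare its apparent size at both possible heights.

```bash
python3 - <<'E'
from h import *
f=frame('wrist');o=(180,80);k=2.6
for z in(.118,.112):print(z,meas(f,[(134,227),(463,227),(457,477),(153,477)],o,k,z))
print('lid',meas(f,[(34,108),(657,107),(629,498),(71,499)],o,k,.06,.18,.26))
E
```

```text
0.118 (array([ -0.5, -16.5]), np.float64(-0.0), [[-49.6, -59.1], [-49.5, 59.0], [49.6, 59.7], [49.5, -59.7]])
0.112 (array([  1.6, -17.1]), np.float64(-0.0), [[-50.6, -60.4], [-50.6, 60.3], [50.6, 61.0], [50.6, -60.9]])
lid (array([ 0.2, -0.8]), np.float64(0.001), [[-90.5, -129.5], [-90.2, 129.3], [90.4, 133.1], [90.3, -132.9]])
```

At the dropped height (0.112 m) the size matches the earlier fits (50.6 / 60.7), so the case is seated within about 2 mm of the dock. Next I'll push the latch with shut fingers, keeping the tips above the guides.

```bash
python3 - <<'E'
from h import *
t=down(AB+np.pi/2)
movep(W(0,-162,.2),t);grab(20);move_l(W(0,-162,.081),.2)
F0=get_state()['contact_force']
hit=move_l(W(0,-106,.081),.03,until_force=12)
s=get_state();print(hit,loc(s['position']),((s['contact_force']-F0)[:2]@MB).round(1),s['clock'],s['finger_gap'])
move_l(W(0,-162,.081),.2);move_l(W(0,-162,.2),.3);let_go()
f=look('pics/w6.png',0,0,-20,.26)
cv2.imwrite('pics/w6z.png',cv2.resize(f['img'][80:290,180:480,::-1],None,fx=2.6,fy=2.6,interpolation=cv2.INTER_CUBIC))
print(get_state()['clock'])
E
```

```text
True [  -0.  -123.2] [ 0.6 -1.4] 27.2917 -0.0009243309978830629
30.5
```

View pics/w6z.png

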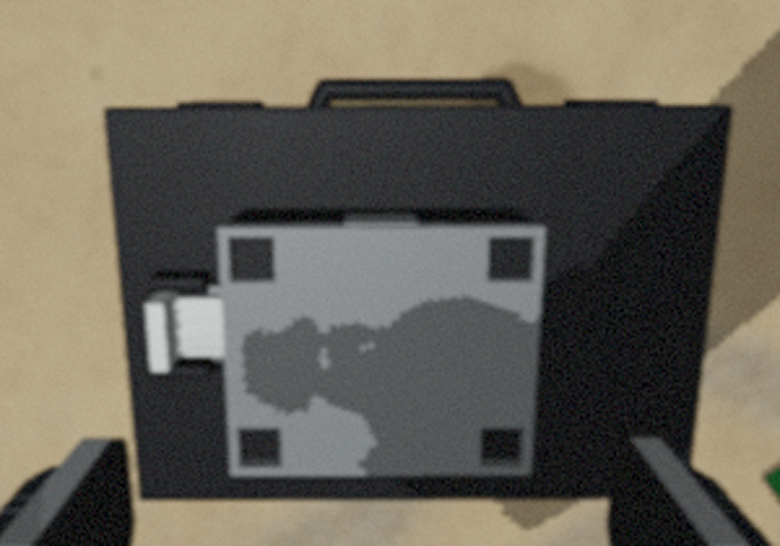

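The latch tab has moved well onto the lid (top at (158,337)). I'll measure how far it travelled.

```bash
python3 - <<'E'
from h import *
f=frame('wrist');o=(180,80);k=2.6
def L(p):return loc(ray(f,(p[0]/k+o[0],p[1]/k+o[1]),.089))
a=L((145,337)),L((158,337)),L((170,337));print(a)
f['T']=f['T'].copy();d=W(0,10,0)-W(0,-20,0);f['T'][:3,3]+=d
print('before',L((37,335)),L((48,335)),L((59,335)))
f['T'][:3,3]-=d
print(meas(f,[(217,226),(546,226),(531,477),(229,477)],o,k,.112))
E
```

```text
(array([   0.4, -113.8]), array([   0.4, -108.4]), array([   0.4, -103.5]))
before [  -0.6 -128.1] [  -0.6 -123.5] [  -0.6 -119. ]
(array([  1.3, -17.2]), np.float64(-0.003), [[-50.7, -60.2], [-50.8, 60.3], [50.7, 60.5], [50.8, -60.6]])
```

The travel is about 15 mm. I'll give it one firmer push to make sure it's on the stop.

```bash
python3 - <<'E'
from h import *
t=down(AB+np.pi/2)
movep(W(0,-150,.2),t);grab(20);move_l(W(0,-150,.081),.25)
hit=move_l(W(0,-127,.081),.1)
hit=move_l(W(0,-112,.081),.03,until_force=22)
s=get_state();print(hit,loc(s['position']),s['clock'])
move_l(W(0,-150,.081),.2);move_l(W(0,-150,.2),.3);let_go()
f=look('pics/w7.png',0,0,-20,.26);o=(180,80);k=2.6
z=cv2.resize(f['img'][80:290,180:480,::-1],None,fx=2.6,fy=2.6,interpolation=cv2.INTER_CUBIC);cv2.imwrite('pics/w7z.png',z)
old=cv2.imread('pics/w6z.png')
r=lambda i:i[325:350,130:190].mean((0,2)).round().astype(int)[::3].tolist()
print(r(old),r(z));print(get_state()['clock'], (get_state()['contact_force']).round(1))
E
```

```text
True [   0.3 -123.2] 34.05
[41, 43, 45, 40, 48, 95, 160, 196, 203, 204, 203, 189, 149, 100, 88, 116, 157, 187, 199, 199] [41, 43, 44, 41, 49, 98, 162, 196, 203, 204, 203, 189, 148, 98, 88, 117, 157, 187, 199, 199]
37.225 [ 0.9 -0.  -0. ]
```

It stopped at the same place under 22 N, so the latch is on its stop and the arm is clear. Handing in.

```bash
python3 -c "
from cell import *
print(sign_off())"
```

```text
the job is handed in; nothing more can be done
None
```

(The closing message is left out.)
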